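Set out the spare drain-line fittings on their silhouette pads

ROBOT

A 6-joint arm with a two-finger parallel gripper is mounted at the origin on the work surface. World frame = base frame: x ahead of the robot, y to its left, z up, the work surface at z = 0. Lengths are in m, angles in degrees, forces in N, time in s.
With the tool pointing down it reaches from about 0.4 to 0.825 m from the base axis. Payload 7 kg.
Tool frame: the origin (TCP) lies between the finger pads; the fingertips stand 19 mm ahead of it and the grasp point (between the pads) is the TCP; z points along the fingers, y is the line along which they close (so a half turn about z gives the same grasp; the last joint's range is limited). The gripper opens to 88 mm and grips with 3 to 60 N. Pads are 19 mm wide; open, the fingers measure 130 mm over their backs; the gripper's body (78 mm by 193 mm) begins 47 mm behind the grasp point.
Start: joints at [93.57, 20.546, 0.682, 0, -70.136, -16.507], TCP at [0.151, 0.658, 0.246] pointing down, gripper open.
Joint ranges: [-176.03, 176.03], [-82.01, 121.73], [-58.28, 71.71], [-173.87, 95.51], [-174.79, -0.11], [-173.66, 173.66]. Speed limits (degrees/s): [136.94, 136.94, 172.46, 180, 180, 180].

INTERFACE

Orientations are given as [roll, pitch, yaw] about the fixed x, y, z axes, in that order (R = Rz(yaw) Ry(pitch) Rx(roll)).
In Python, from plant import get_obs, snapshot, close_job, spot_in, spot_point gives the robot as it stands.
- The arm moves only by the tool play_rows, never from a script. Its argument "plan" is a list of rows, each a list of 6 numbers: the shift along the tool's x, y, z in cm, then the turn, a rotation vector about the tool's x, y, z in degrees. A call has 1 to 20 rows; each row shifts and turns the commanded pose from where the row before left it, along the tool's axes as they then stand; what a row does not reach is not made up. A row lasts 1/12 s, in which the tool goes at most 41.7 mm and 7.16 degrees, less where a joint would pass 70% of its speed; a pose out of reach is approached as far as the arm can. A call is refused whole if a number of a shift passes 4.17 or a number of a turn 7.16, either way. A call with a gripper value outside its range is refused whole. "grip" is the finger opening in cm, from 0 to 8.76, set as the call begins (left out, the last holds). The fingers move at their own pace and stop on an object; the grip force is fixed at half the most. Time passes only in rows, so rows that do not move let the fingers close. It gives the time, the measured TCP pose, the force, the opening and the grip force at its end, in the units of the state.
- get_obs(): the state, without advancing time (a new reading comes with each control period).
- snapshot(name): name is "scene" or "top" or "wrist"; returns a dict with "frame" (384x512x3 uint8, red, green, blue), "fx", "fy", "cx", "cy" (pixels), "position" and "attitude" of the camera in the world. Camera axes: x right, y down, z forward; pixel columns grow to the right and rows downward; lengths in m; the calibration is good to about 2 mm. A picture is of the moment at which its call begins. There is no depth.
- close_job(): hands the job in; it is judged then, once.
Trained networks look in the newest picture that a camera, given by its name, has taken for a name from the list of things; names that differ only in an ending like _2 or _b are one class to them, and where a whole thing is asked for, a point or a joint stands for the part that bears it (a point fixed in the world has none). Each returns a list of dicts, best first, with "score" (0 to 1); they miss things now and then, are a little off and sometimes report something else, mostly with a low value. They report only what shows in the picture. A call takes as long as a camera call. They do not tell look-alikes from the thing itself.
- spot_in(camera, thing): "position" ([x, y, z] in m, in world coordinates, good to about 4 mm: the middle of the surface that is visible of it).
- spot_point(camera, thing): "position" ([x, y, z] in m, in world coordinates, good to about 4 mm: a listed point, or the origin of a listed thing).
The state is a dict: "clock": time; "joint_pos": joint angles; "qvel": joint speeds; "tau": joint torques, N m; "tool_pos": TCP position; "orientation": TCP orientation; "force": force on the tool from outside, world axes, zero at the start; "moment": the same for the moment, N m; "opening": finger opening in m; "gripper_force": force on a finger pad.
Only numpy, scipy, OpenCV 4.12 (cv2) and the standard library are available. Lean on these libraries where they do the work, as an engineer would, in place of code of your own. Each camera call takes 0.05 s, during which the arm holds its last target. There are 200 camera calls.

TASK

Set out the spare fittings for the tank drain line so the next shift can see at a glance that none is missing: lay each of the four fittings (blue-and-black union, grey tee, red-handled ball valve, yellow end cap) flat on the white pad that shows its silhouette, squarely covering the drawing, in any order, valve handle up, cap with its closed black-dotted face up as it is now, and the tee's branch over the drawn branch. Union and valve may lie either way round. Leave the glass beaker standing where it is.

Things in the scene. Friction and masses are not known exactly. Their poses are not given: they have to be found in the camera images.
- union: Loose pipe union lying down, 104 mm long: black barrel 38 mm in diameter, 44 mm long, between two blue octagonal nuts (30 mm long, 50 mm across flats). Origin at mid-length on its axis, 25 mm above its support; x along its axis, z up at the start; it rests on a flat of the nuts. 0.1 to 0.2 kg. Grip the barrel across y, between the nuts.
- tee: Loose grey pipe tee lying flat, 40 mm high: run 96 mm long along x, branch along +y with its mouth 50 mm from the run axis. Pipe 32 mm in diameter, collars 40 mm in diameter, 22 mm long at the three mouths. Origin below the crossing of run and branch axes, at the underside; z up. Branch collar (y 28 to 50 mm) can be gripped across x. 0.08 to 0.17 kg.
- valve: Loose ball valve lying down, 100 mm long: two black octagonal ends (44 mm across flats, 24 mm long), steel body 40 mm in diameter, on a stem a rigid red handle bar 64 mm (x) by 14 mm (y) by 16 mm tall. Origin at mid-length on the pipe axis, 22 mm above its support; x along it, z up. Handle spans 37 to 53 mm above the origin; pinch it across y. 0.14 to 0.28 kg.
- cap: Loose yellow round end cap, 50 mm in diameter, 32 mm high, a black dot on its top. Origin at the centre of its underside, z up. Weighs 0.04 to 0.09 kg.
- union_pad: White fixed plate 126 mm (x) by 106 mm (y), 6 mm thick, flat on the table; drawn on it, the union from above: black bar with two blue blocks at its ends, along the pad's x. Origin at the pad's and the drawing's centre, at table height (the top is 6 mm above), z up.
- tee_pad: White fixed plate 126 mm (x) by 106 mm (y), 6 mm thick, flat on the table; drawn in grey, the tee from above: run along x, branch towards +y. Origin at table height, z up, 15 mm from the plate centre towards +y. The drawn run and branch axes cross at x = 0, y = -30 mm in this frame: there the tee's origin belongs, its x and y along the pad's x and y.
- valve_pad: White fixed plate 126 mm (x) by 106 mm (y), 6 mm thick, flat on the table; drawn on it, the valve from above: black and dark grey with a red bar down its middle, along the pad's x. Origin at the pad's and the drawing's centre, at table height, z up.
- cap_pad: White fixed plate 126 mm (x) by 106 mm (y), 6 mm thick, flat on the table; drawn on it, a yellow disc 50 mm across with a black dot. Origin at the disc's centre, at table height, z up.
- beaker: Loose, empty glass beaker standing among the pads, 68 mm in diameter, 85 mm high. Origin at the centre of its underside. To be left alone. Other bystanders near the pads, not listed, are under 60 mm high.
There are look-alikes about, which are no part of the job. What is shaped like the valve_pad but purple is not meant. What is shaped like the union but turquoise is not meant.

How it is judged (in metres and radians):
At the end, for the whole second after the job is handed in: All four lie still on their own pads within 12 mm of the drawing (tee: along each pad axis) and 4 mm of resting height; union, tee, valve within 0.25 rad of its direction (tee branch over drawn branch); tee, valve, cap upright within 0.15 rad (horizontal distance between union and union_pad below 0.012 m and height (world z) of union between 0.027 and 0.035 m and horizontal distance between valve and valve_pad below 0.012 m and height (world z) of valve between 0.024 and 0.032 m and horizontal distance between cap and cap_pad below 0.012 m and height (world z) of cap between 0.002 and 0.01 m and x of tee in the frame of tee_pad between -0.012 and 0.012 m and y of tee in the frame of tee_pad between -0.042 and -0.018 m and height (world z) of tee between 0.002 and 0.01 m and y of tee_pad in the frame of tee above 0 m and angle between the x axis of union and the x axis of union_pad, either way round below 0.25 rad and angle between the x axis of tee and the x axis of tee_pad, either way round below 0.25 rad and angle between the x axis of valve and the x axis of valve_pad, either way round below 0.25 rad and angle between each of tee, valve, cap's own z axis and vertical below 0.15 rad and linear speed of each of union, tee, valve, cap below 0.02 m/s and angular speed of each of union, tee, valve, cap below 0.2 rad/s); the robot touches nothing.
It fails at once if the glass beaker is pushed more than 25 mm or tipped over (distance of beaker from where it was at the start of the episode above 0.025 m or angle between beaker's own z axis and vertical above 0.5 rad).
It also fails if it takes over 122 s, if anything falls off the work surface, if the arm or the gripper's body presses on something with over 40 N, if the wrist force passes 120 N, or if a joint passes its speed limit or range.

## Working session

There is one attempt and no reset: what is moved stays moved. The work goes in short steps, Python scripts to look and compute and a tool call to move; the robot and the scene stay as the last step left them, time stands still between calls to the robot, and variables do not carry over. Pictures are saved under pics/ and viewed, at most 14 in all, crops included, and the job is handed in when it is done.

Besides the shell and the picture viewer there is one more tool, called as name(argument=value, ...), one argument or row to a line, values as JSON. play_rows: Moves the arm, as the interface text tells. Its arguments: {"type":"object","properties":{"plan":{"type":"array","items":{"type":"array","items":{"type":"number"}}},"grip":{"type":"number"}},"required":["plan"]}

```bash
mkdir -p pics; cat > h.py <<'E'
import numpy as np, cv2
from plant import *
def save(c,n):
    s=snapshot(c); cv2.imwrite(f'pics/{n}.png',cv2.cvtColor(s['frame'],cv2.COLOR_RGB2BGR)); return s
E
python3 - <<'E'
from h import *
o=get_obs(); print({k:np.round(v,3).tolist() for k,v in o.items()})
for c in ('top','scene'):
    s=save(c,c+'1'); print(c,s['fx'],s['cx'],s['cy'],s['position'],np.round(s['attitude'],3).tolist())
    for t in 'union tee valve cap union_pad tee_pad valve_pad cap_pad beaker'.split():
        print(t,[(np.round(d['position'],3).tolist(),round(d['score'],2)) for d in spot_point(c,t)])
E
```

```text
{'clock': 0.0, 'joint_pos': [93.57, 20.592, 0.634, -0.02, -70.134, -16.507], 'qvel': [-0.098, -0.007, -0.045, 0.037, 0.037, 0.002], 'tau': [0.0, -58.271, 29.305, 6.997, 0.007, -0.0], 'tool_pos': [0.151, 0.657, 0.245], 'orientation': [179.906, -0.008, -12.944], 'force': [0.418, -0.516, 0.194], 'moment': [0.001, -0.033, -0.042], 'gripper_force': 0.0, 'opening': 0.088}
top 486.1412501059897 257.7850993334168 194.0160280180938 [ 0.20383082 -0.00558784  1.29364924] [-166.57, -0.303, -86.988]
union [([0.229, -0.268, 0.027], 0.6), ([0.371, -0.274, 0.024], 0.59), ([0.545, -0.38, 0.0], 0.4)]
tee [([0.462, -0.092, 0.001], 0.56)]
valve [([0.397, 0.276, 0.021], 0.92)]
cap [([0.471, 0.09, -0.002], 0.78)]
union_pad [([0.647, -0.14, -0.001], 0.74)]
tee_pad [([0.652, 0.141, -0.002], 0.78), ([0.545, -0.383, 0.003], 0.63), ([0.372, -0.27, 0.022], 0.48)]
valve_pad [([0.74, 0.406, -0.003], 0.9), ([0.521, 0.397, -0.002], 0.77)]
cap_pad [([0.542, -0.384, 0.002], 0.61)]
beaker [([0.654, 0.013, 0.002], 0.84)]
scene 458.1927576612133 262.0282172652047 185.79100311866236 [1.74919827 0.44006591 0.9127671 ] [-122.3, -0.214, 108.749]
union [([0.376, -0.275, 0.029], 0.7), ([0.232, -0.265, 0.023], 0.6)]
tee [([0.464, -0.092, 0.001], 0.54), ([0.374, -0.276, 0.023], 0.45)]
valve [([0.397, 0.275, 0.02], 0.75), ([0.546, -0.384, 0.002], 0.32)]
cap []
union_pad [([0.646, -0.148, 0.003], 0.58)]
tee_pad [([0.649, 0.142, -0.001], 0.64)]
valve_pad [([0.292, 0.4, -0.001], 0.96), ([0.524, 0.397, 0.005], 0.77), ([0.739, 0.403, -0.0], 0.63)]
cap_pad [([0.545, -0.388, 0.001], 0.69), ([0.471, 0.094, -0.002], 0.2)]
beaker [([0.658, 0.009, -0.001], 0.86)]
```

```bash
python3 -c "
import cv2
i=cv2.imread('pics/top1.png'); cv2.imwrite('pics/t1.png',cv2.resize(i,(800,600),interpolation=2))"
```

```text
(no output)
```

View pics/t1.png

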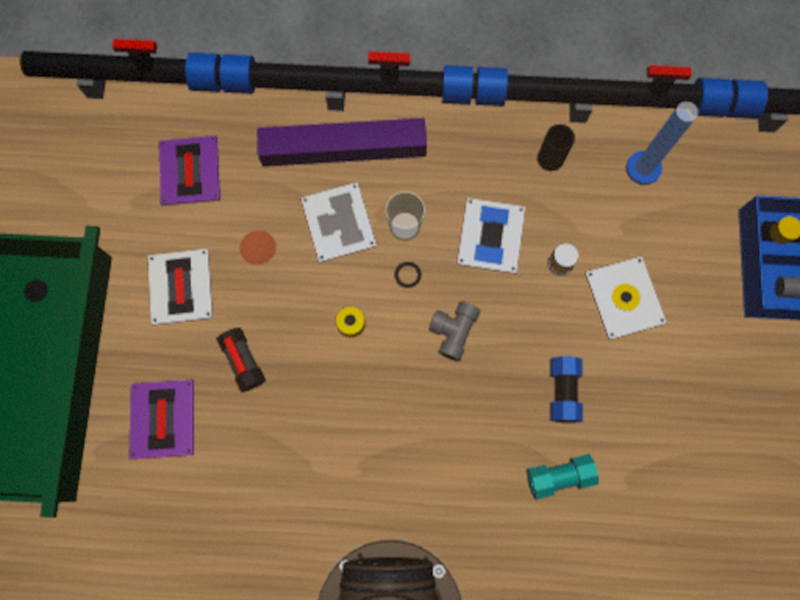

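View pics/scene1.png

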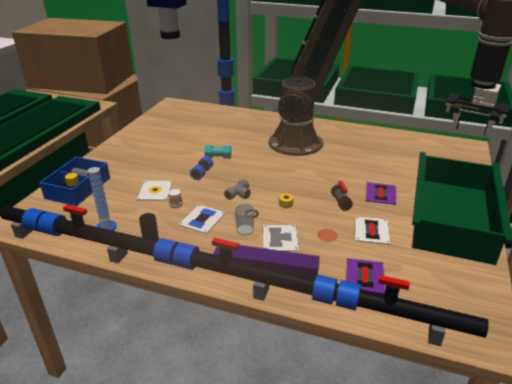

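Top picture (800x600): the real union is blue at (566,390) and the turquoise one at (563,477) is a decoy. The real valve pad is white at (180,286), with purple decoys at (188,170) and (161,420). Valve is at (240,360), tee (455,330) with its branch to the left, cap (350,320). Pads: tee (338,222), union (492,235), cap (626,297). Beaker is at (405,215). The valve-, union- and cap-like parts on the far pipe and in the blue box are not meant. Next I'll measure the poses by segmentation.

```bash
cat >> h.py <<'E'
from scipy.spatial.transform import Rotation as Ro
def ray(s,uv):
    uv=np.atleast_2d(uv).astype(float)
    d=np.c_[(uv[:,0]-s['cx'])/s['fx'],(uv[:,1]-s['cy'])/s['fy'],np.ones(len(uv))]
    return d@Ro.from_euler('xyz',s['attitude'],degrees=True).as_matrix().T
def plane(s,uv,z):
    d=ray(s,uv); p=np.array(s['position']); return p+d*((z-p[2])/d[:,2])[:,None]
def blobs(mask,lo=40):
    n,l,st,c=cv2.connectedComponentsWithStats(mask.astype(np.uint8))
    return [(l==i) for i in range(1,n) if st[i,4]>=lo]
def pts(m): return np.argwhere(m)[:,::-1]
def rect(s,m,z):
    P=plane(s,pts(m),z)[:,:2]; (c,wh,a)=cv2.minAreaRect((P*1000).astype(np.float32)); return np.round(c,1),np.round(wh,1),round(a,1)
def pca(s,m,z):
    P=plane(s,pts(m),z)[:,:2]; c=P.mean(0); w,v=np.linalg.eigh(np.cov((P-c).T)); return np.round(c*1000,1),round(np.degrees(np.arctan2(v[1,1],v[0,1])),1),np.round(np.sqrt(w)*1000,1)
E
python3 - <<'E'
from h import *
s=snapshot('top'); f=s['frame']; h=cv2.cvtColor(f,cv2.COLOR_RGB2HSV).astype(int); H,S,V=h[...,0],h[...,1],h[...,2]
yx=np.indices(H.shape); tab=(yx[0]>85)&(yx[0]<330)&(yx[1]>80)&(yx[1]<465)
for n,m,z in (('white',(S<45)&(V>120),.006),('blue',(H>105)&(H<125)&(S>120),.03),('red',((H<6)|(H>174))&(S>180),.067),('yellow',(H>22)&(H<32)&(S>200),.032),('grey',(S<50)&(V<130)&(V>60),.03),('purple',(H>130)&(H<160)&(S>80),.006)):
    print(n)
    for b in blobs(m&tab):
        print(' px',pts(b).mean(0).round(),b.sum(),*rect(s,b,z),'pca',*pca(s,b,z))
# bin rim test
E
```

```text
white
 px [216. 143.] 1304 [656.2 128. ] [126.6 105.7] 19.8 pca [652.7 128.5] -155.6 [32.8 39.2]
 px [314. 150.] 1038 [ 645.4 -146.5] [106.  126.5] 83.7 pca [ 644.5 -146.2] 172.1 [36.8 38.6]
 px [259. 144.] 226 [653.3   9.2] [44.1 47.5] 3.1 pca [653.9   9.1] 104.9 [12.  12.3]
 px [362. 163.] 182 [ 615.  -279.7] [41.1 38.8] 0.4 pca [ 615.2 -279.5] 177.5 [10.6 11. ]
 px [115. 183.] 1210 [522.1 395.9] [126.6 106.1] 10.2 pca [521.3 395.5] -171.5 [35.8 39.2]
 px [400. 190.] 1457 [ 543.7 -383.7] [126.4 105.9] 19.0 pca [ 542.8 -383.8] -161.1 [32.8 39.3]
 px [291. 213.] 57 [464.3 -81.5] [27.8 66.5] 71.9 pca [463.4 -88.8] 169.3 [ 7.6 17.9]
blue
 px [411. 108.] 210 [ 777.3 -412.2] [59.9 56.5] 58.9 pca [ 774.  -410.2] 54.6 [14.9 18.7]
 px [316. 137.] 157 [ 673.2 -148.3] [46.2 28.4] 83.8 pca [ 674.  -148.2] 84.7 [ 7.8 13.5]
 px [313. 162.] 170 [ 602.8 -140.6] [46.3 28.5] 83.2 pca [ 602.3 -140.8] 84.9 [ 8.1 13.5]
 px [362. 234.] 211 [ 411.2 -275.2] [29.1 48.5] 3.1 pca [ 412.  -275.2] 93.3 [ 8.5 14.4]
 px [362. 262.] 243 [ 339.  -276.6] [49.3 33.1] 89.9 pca [ 338.3 -276.5] 92.8 [ 9.2 14.6]
red
 px
[... 888 characters left out ...]
0. 184.] 84 [508.9 372.4] [75.4 11.9] 10.3 pca [513.2 373.3] -167.2 [ 3.3 20.5]
 px [291. 210.] 573 [470.9 -80.2] [67.9 95.6] 69.8 pca [467.5 -86.4] 158.1 [17.5 24.8]
 px [156. 227.] 74 [402.7 264.9] [50.7 11.5] 28.7 pca [401.7 264.8] -149.5 [ 3.2 14.9]
 px [ 98. 269.] 66 [287.8 405.3] [46.5  7.7] 7.3 pca [286.1 404.5] -174.8 [ 2.6 14. ]
 px [108. 267.] 63 [290.9 377.3] [48.7  7.7] 7.1 pca [292.1 378.4] -174.1 [ 2.5 14.4]
purple
 px [121. 109.] 1097 [739.9 405.6] [126.  105.8] 8.8 pca [739.1 405.2] -169.3 [35.4 39.2]
 px [214.  93.] 1444 [794.6 131.6] [ 58.7 307.4] 3.2 pca [802.7 145.7] 95.2 [13.7 87.6]
 px [103. 268.] 1384 [290.9 399. ] [125.5 104.8] 6.7 pca [289.9 398.2] -174.4 [35.6 38.8]
```

```bash
python3 -c "
import cv2
i=cv2.imread('pics/top1.png')[120:290,75:460]; cv2.imwrite('pics/t2.png',cv2.resize(i,None,fx=2.07,fy=2.07,interpolation=2))
i=cv2.imread('pics/scene1.png')[140:290,120:512]; cv2.imwrite('pics/s2.png',cv2.resize(i,None,fx=2.04,fy=2.04,interpolation=2))"
```

```text
(no output)
```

View pics/t2.png

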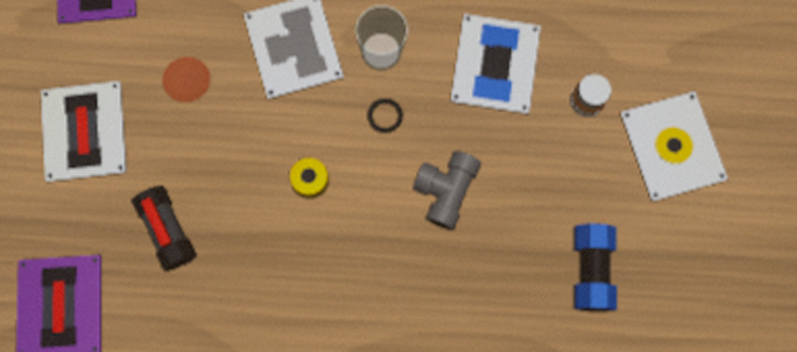

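View pics/s2.png

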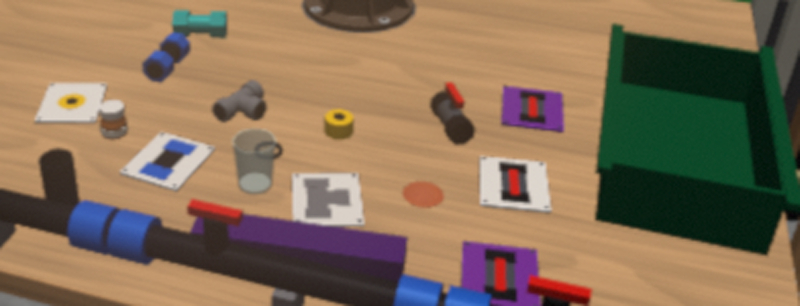

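Crop check: the white valve pad, blue union and upright valve with its red handle are right, and the tee branch points left as drawn. I'll measure the bin's height and work out the first reach.

```bash
cat >> h.py <<'E'
def go(x,y,z,yaw):
    "yaw turn (deg about tool z) to do first, then shift in cm along the turned tool axes; also un-tilt"
    o=get_obs(); r,p,w=o['orientation']; d=(np.array([x,y,z])-o['tool_pos'])*100
    dy=(yaw-w+90)%180-90; t=np.radians(yaw)
    if abs((w+dy-yaw+180)%360-180)>90: t+=np.pi
    print('turn z',round(-dy,2),'shift',round(d[0]*np.cos(t)+d[1]*np.sin(t),2),round(d[0]*np.sin(t)-d[1]*np.cos(t),2),round(-d[2],2),'| at',np.round(o['tool_pos'],4),np.round(o['orientation'],1),'j6',round(o['joint_pos'][5]),'t',round(o['clock'],1),'F',np.round(o['force'],1),'op',round(o['opening'],4))
E
python3 - <<'E'
from h import *
s=snapshot('scene')
print(plane(s,[(413,246)],0), [plane(s,[(414,218)],z).round(3).tolist() for z in (.06,.08,.1,.12)])
go(.396,.273,.2,30.2)
E
```

```text
[[0.55811375 0.53242556 0.        ]] [[[0.494, 0.521, 0.06]], [[0.523, 0.52, 0.08]], [[0.553, 0.518, 0.1]], [[0.582, 0.516, 0.12]]]
turn z -43.14 shift 1.81 45.58 4.55 | at [0.1511 0.6578 0.2455] [180.    0.  -12.9] j6 -17 t 1.1 F [-0.5 -0.5  0.7] op 0.0877
```

play_rows(
  plan=[
    [0, 0, 0, 0, 0, -7.16],
    [0, 0, 0, 0, 0, -7.16],
    [0, 0, 0, 0, 0, -7.16],
    [0, 0, 0, 0, 0, -7.16],
    [0, 0, 0, 0, 0, -7.16],
    [0, 0, 0, 0, 0, -7.16],
    [0.15, 3.8, 0.4, 0, 0, 0],
    [0.15, 3.8, 0.4, 0, 0, 0],
    [0.15, 3.8, 0.4, 0, 0, 0],
    [0.15, 3.8, 0.4, 0, 0, 0],
    [0.15, 3.8, 0.4, 0, 0, 0],
    [0.15, 3.8, 0.4, 0, 0, 0],
    [0.15, 3.8, 0.4, 0, 0, 0],
    [0.15, 3.8, 0.4, 0, 0, 0],
    [0.15, 3.8, 0.4, 0, 0, 0],
    [0.15, 3.8, 0.4, 0, 0, 0],
    [0.15, 3.8, 0.4, 0, 0, 0],
    [0.15, 3.8, 0.1, 0, 0, 0],
  ],
  grip=8.76,
)

```text
clock: 2.6
tool_pos: [0.3953, 0.2702, 0.2004]
orientation: [-180.0, -0.0, 30.0]
force: [0.6, 0.3, -0.4]
opening: 0.0873
gripper_force: 0.0
```

```bash
cat > w.py <<'E'
from h import *
import sys
def look(thing,*a):
    s=snapshot('wrist')
    print([(np.round(d['position'],4).tolist(),round(d['score'],2)) for d in spot_point('wrist',thing)])
    f=s['frame']; h=cv2.cvtColor(f,cv2.COLOR_RGB2HSV).astype(int); H,S,V=h[...,0],h[...,1],h[...,2]
    M={'red':(((H<6)|(H>174))&(S>180),.075),'yellow':((H>22)&(H<32)&(S>180),.032),'blue':((H>105)&(H<125)&(S>120),.03),'grey':((S<50)&(V<150)&(V>50),.02)}
    for c,zo in a:
        m,z=M[c]
        for b in blobs(m,300): print(c,'px',pts(b).mean(0).round(),b.sum(),*rect(s,b,z+zo),'pca',*pca(s,b,z+zo))
    return s
E
python3 - <<'E'
from w import *
s=look('valve',('red',0)); cv2.imwrite('pics/w1.png',s['frame'][...,::-1]); print(s['position'],s['attitude'])
go(.396,.273,.075,30.2)
E
```

```text
[([0.399, 0.2763, 0.0231], 0.71)]
red px [256. 176.] 999 [397.5 275.5] [60.9 11.5] 30.3 pca [399.7 276.6] -149.0 [ 3.3 16.9]
red px [100. 188.] 730 [326.2 382.7] [50.8 11.5] 7.2 pca [326.6 382.6] -173.4 [ 2.9 14.9]
[0.46098005 0.31007245 0.33916465] [ 1.63665062e+02  7.21965876e-02 -5.99409404e+01]
turn z -0.43 shift 0.23 -0.44 12.54 | at [0.3962 0.268  0.2004] [180.    0.   29.8] j6 62 t 2.7 F [-0.4  0.9  0.5] op 0.0874
```

View pics/w1.png

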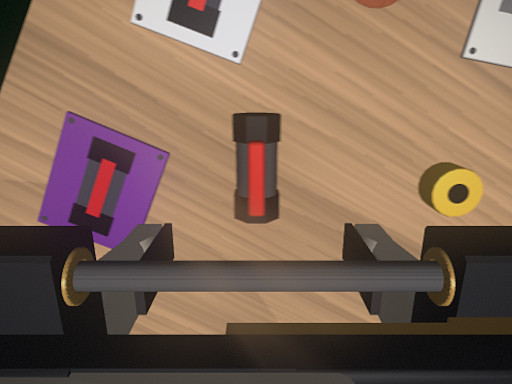

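Wrist view: the valve lies centred at (256,170) with its handle along the tool's x. The purple decoy pad is on the left and the cap on the right. I'll descend and grasp the handle.

play_rows(
  plan=[
    [0.37, -0.1, 2.5, 0, 0, -0.3],
    [0, 0, 2.6, 0, 0, 0],
    [0, 0, 2.6, 0, 0, 0],
    [0, 0, 2.4, 0, 0, 0],
    [0, 0, 1.6, 0, 0, 0],
    [0, 0, 1.0, 0, 0, 0],
    [0, 0, 0.4, 0, 0, 0],
    [0, 0, 0, 0, 0, 0],
  ],
  grip=4,
)

```text
clock: 3.37
tool_pos: [0.3973, 0.2746, 0.0689]
orientation: [180.0, 0.1, 30.3]
force: [0.1, 0.1, 0.0]
opening: 0.0419
gripper_force: 0.0
```

play_rows(
  plan=[
    [0, 0, 0, 0, 0, 0],
    [0, 0, 0, 0, 0, 0],
    [0, 0, 0, 0, 0, 0],
    [0, 0, 0, 0, 0, 0],
    [0, 0, 0, 0, 0, 0],
    [0, 0, 0, 0, 0, 0],
    [0, 0, 0, 0, 0, 0],
    [0, 0, 0, 0, 0, 0],
    [0, 0, -1, 0, 0, 0],
    [0, 0, -2, 0, 0, 0],
    [0, 0, -2, 0, 0, 0],
    [0, 0, -2, 0, 0, 0],
    [0, 0, -2, 0, 0, 0],
    [0, 0, -1, 0, 0, 0],
    [0, 0, 0, 0, 0, 0],
  ],
  grip=0,
)

```text
clock: 4.62
tool_pos: [0.3983, 0.2757, 0.1715]
orientation: [-179.9, -0.2, 30.3]
force: [0.7, 0.6, -2.0]
opening: 0.0138
gripper_force: 30.0
```

```bash
python3 - <<'E'
from w import *
s=look('valve',('red',.1)); cv2.imwrite('pics/w2.png',s['frame'][...,::-1])
print(get_obs()['opening'],get_obs()['gripper_force']); go(.522,.396,.17,10.2)
E
```

```text
[([0.397, 0.2762, 0.1226], 0.91)]
red px [ 90. 201.] 890 [386.5 354.1] [28.4  6.4] 6.4 pca [386.8 354.2] -173.4 [1.7 8.3]
red px [258. 229.] 1758 [412.9 286.2] [30.6 13. ] 30.4 pca [412.1 285.6] -150.7 [3.7 8.2]
red px [258. 307.] 852 [377.9 265.8] [16.6 13. ] 29.7 pca [378.1 265.9] -148.4 [3.7 4.9]
0.013508701766855036 29.99262498691678
turn z 20.1 shift 14.44 -9.75 -0.12 | at [0.3972 0.2745 0.1688] [-180.     0.    30.3] j6 62 t 4.7 F [-0.1  0.6 -2.3] op 0.0135
```

View pics/w2.png

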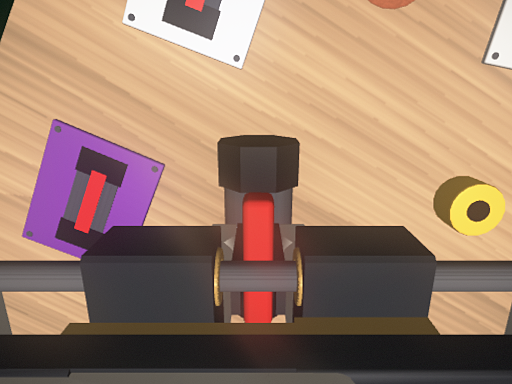

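Valve is held centrally and level. I'm carrying it to its pad.

play_rows(
  plan=[
    [0, 0, 0, 0, 0, 6.7],
    [0, 0, 0, 0, 0, 6.7],
    [0, 0, 0, 0, 0, 6.7],
    [1.5, -1, 0, 0, 0, 0],
    [2.5, -1.7, 0, 0, 0, 0],
    [2.5, -1.7, 0, 0, 0, 0],
    [2.5, -1.7, 0, 0, 0, 0],
    [2.5, -1.7, 0, 0, 0, 0],
    [1.9, -1.2, 0, 0, 0, 0],
    [1, -0.75, 0, 0, 0, 0],
    [0, 0, 0, 0, 0, 0],
    [0, 0, 0, 0, 0, 0],
    [0, 0, 0, 0, 0, 0],
  ],
)

```text
clock: 5.8
tool_pos: [0.5211, 0.3953, 0.1677]
orientation: [179.9, 0.2, 10.2]
force: [-0.1, -0.5, -1.0]
opening: 0.0135
gripper_force: 30.0
```

```bash
python3 - <<'E'
from w import *
s=look('valve'); look('valve_pad'); s=snapshot('wrist');f=s['frame']; cv2.imwrite('pics/w3.png',f[...,::-1])
h=cv2.cvtColor(f,cv2.COLOR_RGB2HSV); 
print([np.round(get_obs()['tool_pos'],4).tolist() for i in range(1)]); go(.522,.396,.077,10.2)
E
```

```text
[([0.5212, 0.3968, 0.1185], 0.75)]
[]
[[0.5216, 0.396, 0.1699]]
turn z 0.03 shift 0.03 0.01 9.29 | at [0.5216 0.396  0.1699] [-180.    -0.    10.2] j6 46 t 6.0 F [-0.5  0.1 -1.6] op 0.0135
```

play_rows(
  plan=[
    [0, 0, 1.5, 0, 0, 0],
    [0, 0, 2.5, 0, 0, 0],
    [0, 0, 2.3, 0, 0, 0],
    [0, 0, 1.5, 0, 0, 0],
    [0, 0, 0.8, 0, 0, 0],
    [0, 0, 0.4, 0, 0, 0],
    [0, 0, 0.2, 0, 0, 0],
    [0, 0, 0.1, 0, 0, 0],
    [0, 0, 0, 0, 0, 0],
    [0, 0, 0, 0, 0, 0],
  ],
)

```text
clock: 6.88
tool_pos: [0.5224, 0.3967, 0.0776]
orientation: [-179.9, -0.1, 10.2]
force: [0.4, 0.8, -2.5]
opening: 0.0133
gripper_force: 30.0
```

play_rows(
  plan=[
    [0, 0, 0, 0, 0, 0],
    [0, 0, 0, 0, 0, 0],
    [0, 0, 0, 0, 0, 0],
    [0, 0, 0, 0, 0, 0],
    [0, 0, 0, 0, 0, 0],
    [0, 0, -1, 0, 0, 0],
    [0, 0, -2, 0, 0, 0],
    [0, 0, -3, 0, 0, 0],
    [0, 0, -3, 0, 0, 0],
    [0, 0, -2, 0, 0, 0],
    [0, 0, -1, 0, 0, 0],
    [0, 0, 0, 0, 0, 0],
  ],
  grip=4,
)

```text
clock: 7.88
tool_pos: [0.5229, 0.3972, 0.2002]
orientation: [-179.8, -0.2, 10.2]
force: [0.2, 0.5, 0.2]
opening: 0.0402
gripper_force: 0.0
```

```bash
python3 - <<'E'
from w import *
s=look('valve',('red',.006)); cv2.imwrite('pics/w4.png',s['frame'][...,::-1])
go(.4705,.0915,.18,0)
E
```

```text
[([0.5212, 0.3963, 0.0293], 0.89)]
turn z 10.21 shift -5.12 30.46 1.64 | at [0.5217 0.3961 0.1964] [-180.     0.    10.2] j6 46 t 8.0 F [-0.6  0.  -0.4] op 0.0398
```

View pics/w4.png

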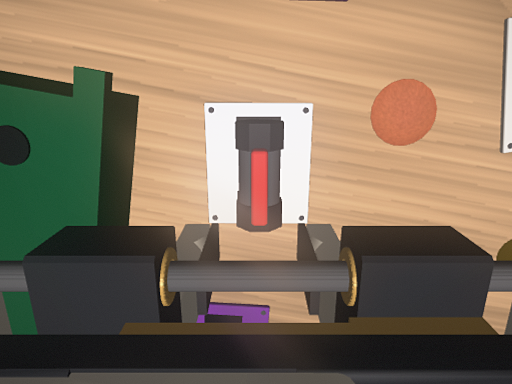

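Valve sits square on its pad at (258,172). The cap is next.

play_rows(
  plan=[
    [0, 0, 0, 0, 0, 5.1],
    [0, 0, 0, 0, 0, 5.1],
    [-0.3, 2, 0, 0, 0, 0],
    [-0.6, 3.6, 0.2, 0, 0, 0],
    [-0.6, 3.6, 0.2, 0, 0, 0],
    [-0.6, 3.6, 0.2, 0, 0, 0],
    [-0.6, 3.6, 0.2, 0, 0, 0],
    [-0.6, 3.6, 0.2, 0, 0, 0],
    [-0.6, 3.6, 0.2, 0, 0, 0],
    [-0.6, 3.6, 0.2, 0, 0, 0],
    [-0.4, 2.0, 0.2, 0, 0, 0],
    [-0.2, 1.3, 0, 0, 0, 0],
    [0, 0, 0, 0, 0, 0],
    [0, 0, 0, 0, 0, 0],
  ],
  grip=8.7,
)

```text
clock: 9.15
tool_pos: [0.4711, 0.0909, 0.1801]
orientation: [180.0, 0.0, -0.0]
force: [0.5, -0.4, 0.5]
opening: 0.0872
gripper_force: 0.0
```

```bash
python3 - <<'E'
from w import *
s=look('cap',('yellow',0)); cv2.imwrite('pics/w5.png',s['frame'][...,::-1])
go(.4705,.0915,.028,0)
E
```

```text
[([0.4703, 0.0956, 0.0035], 0.67)]
turn z 0.04 shift -0.1 0.05 15.23 | at [0.4715 0.092  0.1803] [180.   0.   0.] j6 55 t 9.2 F [ 0.  -0.3 -0.9] op 0.0873
```

play_rows(
  plan=[
    [-0.05, -0.1, 2.5, 0, 0, 0],
    [0, 0, 3, 0, 0, 0],
    [0, 0, 3, 0, 0, 0],
    [0, 0, 3, 0, 0, 0],
    [0, 0, 2, 0, 0, 0],
    [0, 0, 1.2, 0, 0, 0],
    [0, 0, 0.6, 0, 0, 0],
    [0, 0, 0.2, 0, 0, 0],
    [0, 0, 0, 0, 0, 0],
  ],
)

```text
clock: 10.0
tool_pos: [0.4708, 0.0928, 0.0253]
orientation: [180.0, 0.0, 0.1]
force: [-0.3, 0.1, 0.3]
opening: 0.0867
gripper_force: 0.0
```

play_rows(
  plan=[
    [0, 0, 0, 0, 0, 0],
    [0, 0, 0, 0, 0, 0],
    [0, 0, 0, 0, 0, 0],
    [0, 0, 0, 0, 0, 0],
    [0, 0, 0, 0, 0, 0],
    [0, 0, 0, 0, 0, 0],
    [0, 0, 0, 0, 0, 0],
    [0, 0, 0, 0, 0, 0],
    [0, 0, -1, 0, 0, 0],
    [0, 0, -2.5, 0, 0, 0],
    [0, 0, -3, 0, 0, 0],
    [0, 0, -3, 0, 0, 0],
    [0, 0, -3, 0, 0, 0],
    [0, 0, -2, 0, 0, 0],
    [0, 0, -1, 0, 0, 0],
    [0, 0, 0, 0, 0, 0],
  ],
  grip=0,
)

```text
clock: 11.33
tool_pos: [0.4716, 0.0928, 0.1826]
orientation: [-179.9, -0.2, 0.0]
force: [-0.8, -0.2, -1.4]
opening: 0.0497
gripper_force: 30.0
```

```bash
python3 - <<'E'
from w import *
s=look('cap',('yellow',.155)); cv2.imwrite('pics/w6.png',s['frame'][...,::-1])
go(.544,-.384,.18,-35)
E
```

```text
[([0.4707, 0.0957, 0.1573], 0.84)]
turn z 35.0 shift 33.36 34.76 -0.03 | at [0.4701 0.0921 0.1797] [-180.    0.   -0.] j6 55 t 11.4 F [ 0.2 -0.5 -0.1] op 0.0495
```

play_rows(
  plan=[
    [0, 0, 0, 0, 0, 7],
    [0, 0, 0, 0, 0, 7],
    [0, 0, 0, 0, 0, 7],
    [0, 0, 0, 0, 0, 7],
    [0, 0, 0, 0, 0, 7],
    [1.2, 1.2, 0, 0, 0, 0],
    [2.5, 2.6, 0, 0, 0, 0],
    [2.5, 2.6, 0, 0, 0, 0],
    [2.5, 2.6, 0, 0, 0, 0],
    [2.5, 2.6, 0, 0, 0, 0],
    [2.5, 2.6, 0, 0, 0, 0],
    [2.5, 2.6, 0, 0, 0, 0],
    [2.5, 2.6, 0, 0, 0, 0],
    [2.5, 2.6, 0, 0, 0, 0],
    [2.5, 2.6, 0, 0, 0, 0],
    [2.5, 2.6, 0, 0, 0, 0],
    [2.5, 2.6, 0, 0, 0, 0],
    [2.5, 2.6, 0, 0, 0, 0],
    [2.1, 2.3, 0, 0, 0, 0],
    [0, 0, 0, 0, 0, 0],
  ],
)

```text
clock: 13.1
tool_pos: [0.5436, -0.3875, 0.1766]
orientation: [179.9, 0.2, -35.2]
force: [0.5, 0.4, -0.4]
opening: 0.0495
gripper_force: 30.0
```

```bash
python3 - <<'E'
from w import *
s=look('cap'); look('cap_pad');go(.544,-.384,.0315,-35)
E
```

```text
[([0.5443, -0.3854, 0.1536], 0.66)]
[([0.544, -0.3847, 0.0035], 0.88)]
turn z 0.0 shift 0.12 0.12 14.69 | at [ 0.5437 -0.3824  0.1784] [180.    0.2 -35. ] j6 73 t 13.3 F [ 0.7  0.  -0.4] op 0.0494
```

play_rows(
  plan=[
    [0.1, 0.1, 2, 0, 0, 0],
    [0, 0, 3, 0, 0, 0],
    [0, 0, 3, 0, 0, 0],
    [0, 0, 3, 0, 0, 0],
    [0, 0, 2, 0, 0, 0],
    [0, 0, 1, 0, 0, 0],
    [0, 0, 0.5, 0, 0, 0],
    [0, 0, 0.25, 0, 0, 0],
    [0, 0, 0.1, 0, 0, 0],
    [0, 0, 0, 0, 0, 0],
    [0, 0, 0, 0, 0, 0],
  ],
)

```text
clock: 14.22
tool_pos: [0.5456, -0.3846, 0.0335]
orientation: [-180.0, -0.1, -35.0]
force: [0.4, -0.0, -0.6]
opening: 0.0493
gripper_force: 30.0
```

play_rows(
  plan=[
    [0, 0, 0, 0, 0, 0],
    [0, 0, 0, 0, 0, 0],
    [0, 0, 0, 0, 0, 0],
    [0, 0, 0, 0, 0, 0],
    [0, 0, 0, 0, 0, 0],
    [0, 0, 0, 0, 0, 0],
    [0, 0, -1, 0, 0, 0],
    [0, 0, -2, 0, 0, 0],
    [0, 0, -3, 0, 0, 0],
    [0, 0, -3, 0, 0, 0],
    [0, 0, -3, 0, 0, 0],
    [0, 0, -2, 0, 0, 0],
    [0, 0, -1, 0, 0, 0],
    [0, 0, 0, 0, 0, 0],
  ],
  grip=8.2,
)

```text
clock: 15.38
tool_pos: [0.546, -0.385, 0.1857]
orientation: [-179.9, -0.3, -35.0]
force: [0.3, -0.5, 0.2]
opening: 0.0818
gripper_force: 0.0
```

```bash
python3 - <<'E'
from w import *
s=look('cap',('yellow',.006)); cv2.imwrite('pics/w7.png',s['frame'][...,::-1])
go(.374,-.275,.19,2)
E
```

```text
[([0.5442, -0.383, 0.0076], 0.7)]
turn z -36.99 shift -16.66 -11.5 -0.83 | at [ 0.5445 -0.3841  0.1817] [-180.    0.  -35.] j6 74 t 15.5 F [ 0.1 -1.  -1.7] op 0.082
```

View pics/w7.png

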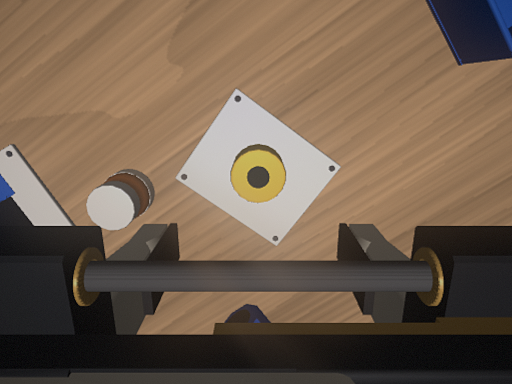

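Cap is flat and centred on its pad at (258,175). On to the union.

play_rows(
  plan=[
    [0, 0, 0, 0, 0, -6.2],
    [0, 0, 0, 0, 0, -6.2],
    [0, 0, 0, 0, 0, -6.2],
    [0, 0, 0, 0, 0, -6.2],
    [0, 0, 0, 0, 0, -6.2],
    [0, 0, 0, 0, 0, -6],
    [-1.2, -0.9, -0.2, 0, 0, 0],
    [-2.8, -1.9, -0.2, 0, 0, 0],
    [-2.8, -1.9, -0.2, 0, 0, 0],
    [-2.8, -1.9, -0.2, 0, 0, 0],
    [-2.8, -1.9, 0, 0, 0, 0],
    [-2.8, -1.9, 0, 0, 0, 0],
    [-1.4, -1.1, 0, 0, 0, 0],
    [0, 0, 0, 0, 0, 0],
    [0, 0, 0, 0, 0, 0],
  ],
  grip=8.7,
)

```text
clock: 16.73
tool_pos: [0.3736, -0.2747, 0.1893]
orientation: [-180.0, 0.1, 2.1]
force: [-0.2, 0.1, -0.2]
opening: 0.0868
gripper_force: 0.0
```

```bash
python3 - <<'E'
from w import *
s=look('union',('blue',0)); cv2.imwrite('pics/w8.png',s['frame'][...,::-1])
go(.374,-.275,.027,2)
E
```

```text
[([0.2318, -0.2656, 0.0223], 0.97), ([0.3731, -0.2752, 0.027], 0.91)]
blue px [259. 135.] 2019 [ 408.3 -272.2] [33.2 49.7] 0.1 pca [ 408.6 -272. ] 90.3 [ 9.2 14.3]
blue px [263. 216.] 1103 [ 330.6 -279.2] [34.2 40.5] 7.7 pca [ 331.2 -278.7] 118.2 [ 8.5 11.1]
turn z 0.03 shift -0.1 -0.04 16.24 | at [ 0.375  -0.2754  0.1894] [-1.8e+02  1.0e-01  2.0e+00] j6 104 t 16.8 F [ 0.  -1.1  0.1] op 0.087
```

View pics/w8.png

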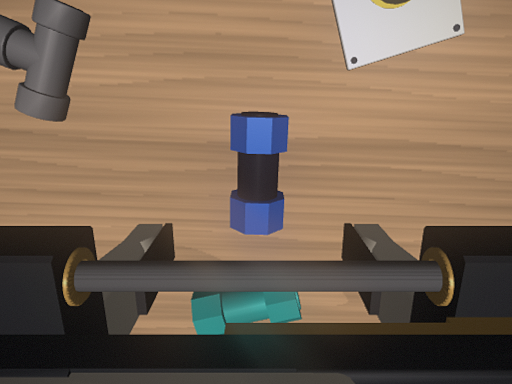

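Wrist view: the blue union is centred at (258,175) between the fingers, and the turquoise decoy is well behind it at (245,308). Grasping the union.

play_rows(
  plan=[
    [-0.1, 0, 2, 0, 0, 0],
    [0, 0, 3, 0, 0, 0],
    [0, 0, 3, 0, 0, 0],
    [0, 0, 3, 0, 0, 0],
    [0, 0, 2.5, 0, 0, 0],
    [0, 0, 1.4, 0, 0, 0],
    [0, 0, 0.7, 0, 0, 0],
    [0, 0, 0.3, 0, 0, 0],
    [0, 0, 0, 0, 0, 0],
  ],
)

```text
clock: 17.58
tool_pos: [0.3739, -0.2755, 0.0304]
orientation: [-180.0, 0.1, 2.0]
force: [0.0, -1.0, -0.1]
opening: 0.0868
gripper_force: 0.0
```

play_rows(
  plan=[
    [0, 0, 0, 0, 0, 0],
    [0, 0, 0, 0, 0, 0],
    [0, 0, 0, 0, 0, 0],
    [0, 0, 0, 0, 0, 0],
    [0, 0, 0, 0, 0, 0],
    [0, 0, 0, 0, 0, 0],
    [0, 0, 0, 0, 0, 0],
    [0, 0, 0, 0, 0, 0],
    [0, 0, 0, 0, 0, 0],
    [0, 0, -1, 0, 0, 0],
    [0, 0, -2.5, 0, 0, 0],
    [0, 0, -3, 0, 0, 0],
    [0, 0, -3, 0, 0, 0],
    [0, 0, -3, 0, 0, 0],
    [0, 0, -2, 0, 0, 0],
    [0, 0, -1.4, 0, 0, 0],
    [0, 0, 0, 0, 0, 0],
    [0, 0, 0, 0, 0, 0],
  ],
  grip=0,
)

```text
clock: 19.08
tool_pos: [0.3738, -0.2752, 0.1902]
orientation: [-180.0, -0.1, 2.0]
force: [-0.4, 0.9, -2.1]
opening: 0.0378
gripper_force: 29.9
```

```bash
python3 - <<'E'
from w import *
s=look('union',('blue',.165)); cv2.imwrite('pics/w9.png',s['frame'][...,::-1])
go(.6454,-.1465,.19,-6.2)
E
```

```text
[([0.3733, -0.2772, 0.1822], 0.82)]
blue px [260. 191.] 8762 [ 405.6 -272.9] [40.2 49.1] 1.1 pca [ 407.8 -273.1] 90.2 [ 9.8 13.7]
blue px [258. 314.] 1214 [ 351.2 -273.1] [16.3 49.2] 2.1 pca [ 347.6 -274.4] 93.8 [ 3.7 16.4]
turn z 8.2 shift 25.69 -15.72 -0.12 | at [ 0.373  -0.275   0.1888] [-1.799e+02  1.000e-01  2.000e+00] j6 104 t 19.2 F [-1.   0.4 -2.1] op 0.037
```

play_rows(
  plan=[
    [0, 0, 0, 0, 0, 4.1],
    [0, 0, 0, 0, 0, 4.1],
    [1.5, -0.9, 0, 0, 0, 0],
    [2.8, -1.7, 0, 0, 0, 0],
    [2.8, -1.7, 0, 0, 0, 0],
    [2.8, -1.7, 0, 0, 0, 0],
    [2.8, -1.7, 0, 0, 0, 0],
    [2.8, -1.7, 0, 0, 0, 0],
    [2.8, -1.7, 0, 0, 0, 0],
    [2.8, -1.7, 0, 0, 0, 0],
    [2.8, -1.7, 0, 0, 0, 0],
    [1.8, -1.2, 0, 0, 0, 0],
    [0, 0, 0, 0, 0, 0],
    [0, 0, 0, 0, 0, 0],
    [0, 0, 0, 0, 0, 0],
  ],
)

```text
clock: 20.43
tool_pos: [0.6455, -0.1466, 0.1881]
orientation: [180.0, 0.2, -6.1]
force: [-0.7, 0.3, -1.9]
opening: 0.0375
gripper_force: 29.9
```

```bash
python3 - <<'E'
from w import *
s=look('union'); look('union_pad');look('beaker');go(.6454,-.1465,.0365,-6.2); cv2.imwrite('pics/w10.png',s['frame'][...,::-1])
E
```

```text
[([0.6458, -0.1488, 0.1833], 0.93)]
[]
[([0.6538, 0.0123, 0.0029], 0.8)]
turn z -0.01 shift -0.05 -0.07 15.39 | at [ 0.6458 -0.1473  0.1904] [-180.    -0.    -6.2] j6 80 t 20.7 F [ 1.3  0.1 -2.4] op 0.0374
```

View pics/w10.png

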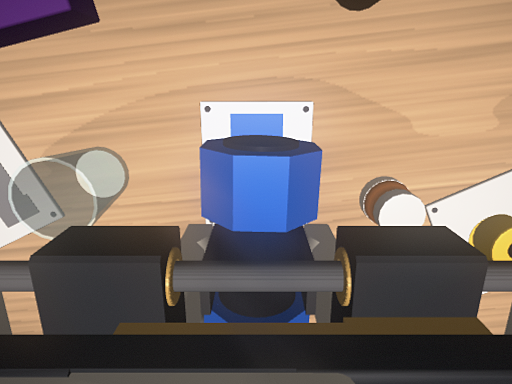

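Union hangs level over its drawing at (257,130), and the beaker base at (100,172) is clear of the gripper. Lowering.

play_rows(
  plan=[
    [0, 0, 2, 0, 0, 0],
    [0, 0, 3, 0, 0, 0],
    [0, 0, 3, 0, 0, 0],
    [0, 0, 3, 0, 0, 0],
    [0, 0, 2, 0, 0, 0],
    [0, 0, 1, 0, 0, 0],
    [0, 0, 0.6, 0, 0, 0],
    [0, 0, 0.4, 0, 0, 0],
    [0, 0, 0.2, 0, 0, 0],
    [0, 0, 0.05, 0, 0, 0],
    [0, 0, 0, 0, 0, 0],
  ],
)

```text
clock: 21.65
tool_pos: [0.647, -0.1469, 0.0387]
orientation: [-180.0, -0.1, -6.2]
force: [0.0, 0.5, -0.6]
opening: 0.0371
gripper_force: 29.9
```

play_rows(
  plan=[
    [0, 0, 0, 0, 0, 0],
    [0, 0, 0, 0, 0, 0],
    [0, 0, 0, 0, 0, 0],
    [0, 0, 0, 0, 0, 0],
    [0, 0, 0, 0, 0, 0],
    [0, 0, 0, 0, 0, 0],
    [0, 0, -1, 0, 0, 0],
    [0, 0, -2, 0, 0, 0],
    [0, 0, -3, 0, 0, 0],
    [0, 0, -3, 0, 0, 0],
    [0, 0, -3, 0, 0, 0],
    [0, 0, -2, 0, 0, 0],
    [0, 0, -1, 0, 0, 0],
    [0, 0, 0, 0, 0, 0],
  ],
  grip=6.5,
)

```text
clock: 22.82
tool_pos: [0.6476, -0.1471, 0.1912]
orientation: [-180.0, -0.3, -6.2]
force: [0.7, -0.9, 0.5]
opening: 0.0649
gripper_force: 0.0
```

```bash
python3 - <<'E'
from w import *
s=look('union',('blue',.006)); cv2.imwrite('pics/w11.png',s['frame'][...,::-1])
go(.4785,-.0564,.18,69.8)
E
```

```text
[([0.6461, -0.1489, 0.0338], 0.68)]
blue px [259. 137.] 2046 [ 680.8 -149.6] [49.7 32.8] 81.9 pca [ 681.3 -149.5] 82.8 [ 9.2 14.2]
blue px [262. 220.] 970 [ 603.7 -146.3] [36.6 35.3] 83.9 pca [ 604.1 -144.3] 121.0 [ 7.7 11.4]
turn z -75.99 shift 2.7 -18.83 0.73 | at [ 0.6458 -0.1468  0.1873] [-180.     0.    -6.2] j6 80 t 22.9 F [ 0.4  0.1 -0.3] op 0.0651
```

View pics/w11.png

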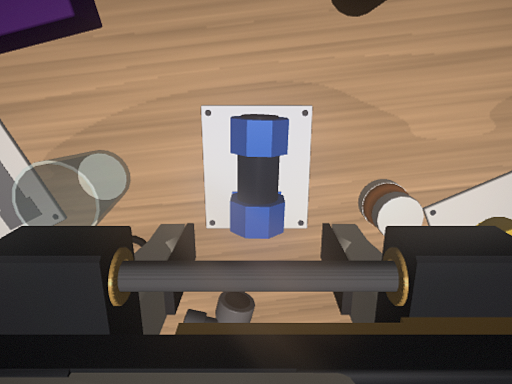

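Union is flat and square on its pad at (257,175). For the tee I'll turn the other way, to yaw −110°, to stay clear of the joint‑6 limit.

play_rows(
  plan=[
    [0, 0, 0, 0, 0, 6.93],
    [0, 0, 0, 0, 0, 6.93],
    [0, 0, 0, 0, 0, 6.93],
    [0, 0, 0, 0, 0, 6.93],
    [0, 0, 0, 0, 0, 6.93],
    [0, 0, 0, 0, 0, 6.93],
    [0, 0, 0, 0, 0, 6.93],
    [0, 0, 0, 0, 0, 6.93],
    [0, 0, 0, 0, 0, 6.93],
    [0, 0, 0, 0, 0, 6.93],
    [0, 0, 0, 0, 0, 6.93],
    [0, 0, 0, 0, 0, 6.93],
    [0, 0, 0, 0, 0, 6.93],
    [0, 0, 0, 0, 0, 6.93],
    [0, 0, 0, 0, 0, 6.93],
  ],
  grip=8.7,
)

```text
clock: 24.17
tool_pos: [0.6452, -0.1468, 0.1851]
orientation: [179.8, -0.1, -110.5]
force: [0.8, -0.7, 0.1]
opening: 0.0869
gripper_force: 0.0
```

play_rows(
  plan=[
    [-0.3, 1.8, 0, 0, 0, 0],
    [-0.5, 3.5, 0.1, 0, 0, 0],
    [-0.5, 3.5, 0.1, 0, 0, 0],
    [-0.5, 3.5, 0.1, 0, 0, 0],
    [-0.5, 3.5, 0.1, 0, 0, 0],
    [-0.4, 3.0, 0, 0, 0, 0],
    [0, 0, 0, 0, 0, 0],
    [0, 0, 0, 0, 0, 0],
  ],
)

```text
clock: 24.83
tool_pos: [0.4772, -0.0564, 0.1827]
orientation: [179.9, -0.0, -110.0]
force: [1.3, -0.4, 0.1]
opening: 0.0867
gripper_force: 0.0
```

```bash
python3 - <<'E'
from w import *
s=look('tee',('grey',0)); cv2.imwrite('pics/w12.png',s['frame'][...,::-1])
go(.4785,-.0564,.024,69.8)
E
```

```text
[([0.4666, -0.094, -0.0016], 0.62)]
grey px [ 97. 131.] 916 [ 599.1 -138.6] [50.8 20. ] 82.7 pca [ 598.5 -139.3] 84.0 [ 5.1 11.9]
grey px [257. 140.] 5888 [470.7 -74.2] [ 73.4 101.2] 70.0 pca [467.6 -82.5] 160.0 [18.7 26.1]
grey px [129. 250.] 607 [624.1 -23. ] [59.9 25.8] 21.4 pca [623.6 -24. ] -174.2 [ 6.2 13.9]
grey px [387. 250.] 665 [383.7  65.2] [26.6 59. ] 28.6 pca [383.3  64.6] 136.8 [ 6. 14.]
grey px [253. 286.] 11315 [522.5  72.8] [ 83.3 376.7] 70.8 pca [522.3  56.7] 160.5 [ 17.5 119.7]
grey px [176. 326.] 308 [618.2  65.1] [36.3 73.1] 69.8 pca [616.7  74.4] 166.0 [10.6 17.5]
grey px [194. 378.] 3666 [621.  145.7] [ 15.5 447.3] 69.8 pca [626.1 144.9] 160.2 [  4.3 112.3]
turn z 0.1 shift -0.03 0.06 15.89 | at [ 0.479  -0.0569  0.1829] [ 180.    -0.  -110.1] j6 -37 t 24.9 F [ 0.2  0.9 -0.3] op 0.0872
```

View pics/w12.png

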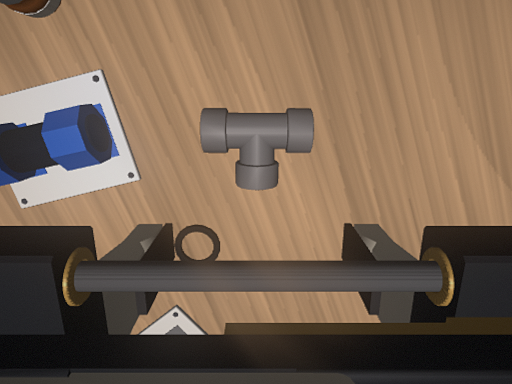

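Wrist view: the tee is upright in the picture at (257,145) with its branch towards the gripper, and the black ring at (197,245) is only a bystander. I'll fit the tee's position to its outline before descending.

```bash
cat > tee.py <<'E'
from w import *
from scipy.optimize import minimize
def cyl(r,a,b,ax):
    t=np.linspace(0,2*np.pi,40); L=np.linspace(a,b,6); T,L=np.meshgrid(t,L)
    p=np.stack([L,r*np.cos(T),r*np.sin(T)],-1).reshape(-1,3)
    return p if ax==0 else p[:,[1,0,2]]
C=np.vstack([cyl(.016,-.048,.048,0),cyl(.016,0,.05,1),cyl(.02,-.048,-.026,0),cyl(.02,.026,.048,0),cyl(.02,.028,.05,1)])+[0,0,.02]
def fit(s,m,x0,z0=0.):
    R=Ro.from_euler('xyz',s['attitude'],degrees=True).as_matrix(); U=pts(m).astype(float)
    ang=np.radians(np.arange(0,360,10)); N=np.c_[np.cos(ang),np.sin(ang)]
    sup=(U@N.T).max(0)
    def f(q):
        P=C@Ro.from_euler('z',q[2]).as_matrix().T+[q[0]/1e3,q[1]/1e3,z0]
        c=(P-s['position'])@R; uv=np.c_[s['fx']*c[:,0]/c[:,2]+s['cx'],s['fy']*c[:,1]/c[:,2]+s['cy']]
        return np.abs((uv@N.T).max(0)-sup).mean()
    r=minimize(f,[x0[0]*1e3,x0[1]*1e3,np.radians(x0[2])],method='Nelder-Mead',options=dict(initial_simplex=np.array([[x0[0]*1e3+a,x0[1]*1e3+b,np.radians(x0[2])+c] for a,b,c in((0,0,0),(8,0,0),(0,8,0),(0,0,.1))])))
    print('tee',r.x[:2].round(1),np.degrees(r.x[2]).round(1),'res px',round(r.fun,2)); return r.x
E
python3 - <<'E'
from tee import *
s=snapshot('wrist'); h=cv2.cvtColor(s['frame'],cv2.COLOR_RGB2HSV); m=(h[...,1]<60)&(h[...,2]<170)&(h[...,2]>35)
b=[b for b in blobs(m,1500) if abs(pts(b).mean(0)-[257,140]).max()<20][0]; print(b.sum(),pts(b).min(0),pts(b).max(0))
q=fit(s,b,(.4655,-.093,-20.2)); d=q[2]+np.pi/2
for k in(39,37): go(q[0]/1e3+k/1e3*np.cos(d),q[1]/1e3+k/1e3*np.sin(d),.024,np.degrees(d))
E
```

```text
5973 [203 108] [315 189]
tee [463.9 -90. ] -20.3 res px 1.42
turn z 0.16 shift -0.27 0.31 15.89 | at [ 0.4793 -0.057   0.1829] [ 179.9   -0.  -110.1] j6 -37 t 25.0 F [ 0.6  0.9 -0.4] op 0.0871
turn z 0.16 shift -0.07 0.31 15.89 | at [ 0.4793 -0.057   0.1829] [ 179.9   -0.  -110.1] j6 -37 t 25.0 F [ 0.6  0.9 -0.4] op 0.0871
```

play_rows(
  plan=[
    [-0.15, 0.2, 2, 0, 0, 0],
    [0, 0, 3, 0, 0, 0],
    [0, 0, 3, 0, 0, 0],
    [0, 0, 3, 0, 0, 0],
    [0, 0, 2.4, 0, 0, 0],
    [0, 0, 1.4, 0, 0, 0],
    [0, 0, 0.7, 0, 0, 0],
    [0, 0, 0.3, 0, 0, 0],
    [0, 0, 0, 0, 0, 0],
  ],
)

```text
clock: 25.73
tool_pos: [0.4778, -0.0551, 0.0249]
orientation: [179.9, -0.1, -110.2]
force: [0.7, 0.3, 0.2]
opening: 0.0873
gripper_force: 0.0
```

play_rows(
  plan=[
    [0, 0, 0, 0, 0, 0],
    [0, 0, 0, 0, 0, 0],
    [0, 0, 0, 0, 0, 0],
    [0, 0, 0, 0, 0, 0],
    [0, 0, 0, 0, 0, 0],
    [0, 0, 0, 0, 0, 0],
    [0, 0, 0, 0, 0, 0],
    [0, 0, 0, 0, 0, 0],
    [0, 0, 0, 0, 0, 0],
    [0, 0, -1, 0, 0, 0],
    [0, 0, -2.5, 0, 0, 0],
    [0, 0, -3, 0, 0, 0],
    [0, 0, -3, 0, 0, 0],
    [0, 0, -3, 0, 0, 0],
    [0, 0, -2, 0, 0, 0],
    [0, 0, -1.3, 0, 0, 0],
    [0, 0, 0, 0, 0, 0],
    [0, 0, 0, 0, 0, 0],
  ],
  grip=0,
)

```text
clock: 27.23
tool_pos: [0.4776, -0.0546, 0.1838]
orientation: [-180.0, 0.1, -110.1]
force: [-0.1, -0.4, -1.5]
opening: 0.039
gripper_force: 30.0
```

```bash
python3 - <<'E'
from tee import *
s=look('tee'); cv2.imwrite('pics/w13.png',s['frame'][...,::-1])
go(.648,.150,.18,109.8); print(get_obs()['gripper_force'])
E
```

```text
[([0.4669, -0.0938, 0.1586], 0.62), ([0.6461, -0.1472, 0.0337], 0.18)]
turn z -39.95 shift -13.48 -23.04 0.24 | at [ 0.4768 -0.0549  0.1824] [ 179.9   -0.  -110.1] j6 -37 t 27.3 F [ 0.2  1.  -1.3] op 0.0395
29.991576969623566
```

View pics/w13.png

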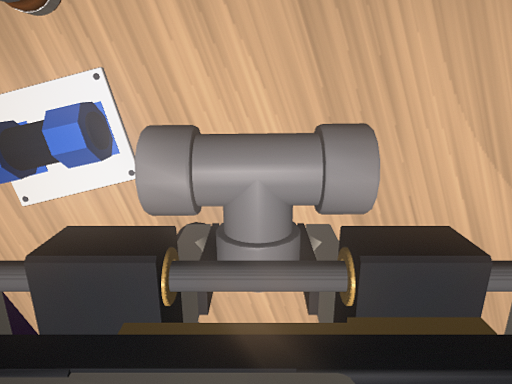

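Tee is held level by the branch collar. Carrying it to its pad at height.

play_rows(
  plan=[
    [0, 0, 0, 0, 0, -6.66],
    [0, 0, 0, 0, 0, -6.66],
    [0, 0, 0, 0, 0, -6.66],
    [0, 0, 0, 0, 0, -6.66],
    [0, 0, 0, 0, 0, -6.66],
    [0, 0, 0, 0, 0, -6.66],
    [-0.8, -1.3, 0, 0, 0, 0],
    [-1.7, -2.9, 0, 0, 0, 0],
    [-1.7, -2.9, 0, 0, 0, 0],
    [-1.7, -2.9, 0, 0, 0, 0],
    [-1.7, -2.9, 0, 0, 0, 0],
    [-1.7, -2.9, 0, 0, 0, 0],
    [-1.7, -2.9, 0, 0, 0, 0],
    [-1.7, -2.9, 0, 0, 0, 0],
    [-0.9, -1.5, 0, 0, 0, 0],
    [0, 0, 0, 0, 0, 0],
    [0, 0, 0, 0, 0, 0],
    [0, 0, 0, 0, 0, 0],
  ],
)

```text
clock: 28.83
tool_pos: [0.6481, 0.1514, 0.1819]
orientation: [179.8, -0.0, -70.2]
force: [0.6, -0.5, -0.7]
opening: 0.0397
gripper_force: 30.0
```

```bash
python3 - <<'E'
from tee import *
s=look('tee'); look('tee_pad'); look('beaker'); go(.648,.151,.0305,109.8)
E
```

```text
[([0.6627, 0.1136, 0.152], 0.56)]
[]
[([0.6547, 0.0127, 0.0041], 0.82)]
turn z -0.01 shift -0.02 0.06 15.35 | at [0.6486 0.151  0.184 ] [-180.     0.   -70.2] j6 -10 t 29.1 F [ 0.1 -0.2 -1.8] op 0.0394
```

play_rows(
  plan=[
    [0, 0, 2, 0, 0, 0],
    [0, 0, 3, 0, 0, 0],
    [0, 0, 3, 0, 0, 0],
    [0, 0, 3, 0, 0, 0],
    [0, 0, 2, 0, 0, 0],
    [0, 0, 1, 0, 0, 0],
    [0, 0, 0.6, 0, 0, 0],
    [0, 0, 0.4, 0, 0, 0],
    [0, 0, 0.15, 0, 0, 0],
    [0, 0, 0, 0, 0, 0],
    [0, 0, 0, 0, 0, 0],
  ],
)

```text
clock: 30.05
tool_pos: [0.6495, 0.1519, 0.0334]
orientation: [-179.9, 0.0, -70.2]
force: [0.4, 0.0, 0.2]
opening: 0.0395
gripper_force: 30.0
```

play_rows(
  plan=[
    [0, 0, 0, 0, 0, 0],
    [0, 0, 0, 0, 0, 0],
    [0, 0, 0, 0, 0, 0],
    [0, 0, 0, 0, 0, 0],
    [0, 0, 0, 0, 0, 0],
    [0, 0, 0, 0, 0, 0],
    [0, 0, -1, 0, 0, 0],
    [0, 0, -2, 0, 0, 0],
    [0, 0, -3, 0, 0, 0],
    [0, 0, -3, 0, 0, 0],
    [0, 0, -3, 0, 0, 0],
    [0, 0, -3, 0, 0, 0],
    [0, 0, -2, 0, 0, 0],
    [0, 0, -1, 0, 0, 0],
    [0, 0, 0, 0, 0, 0],
  ],
  grip=6.5,
)

```text
clock: 31.3
tool_pos: [0.6499, 0.1519, 0.2157]
orientation: [-179.7, 0.0, -70.2]
force: [-0.3, -0.3, -0.0]
opening: 0.0649
gripper_force: 0.0
```

```bash
python3 - <<'E'
from tee import *
s=look('tee'); a=s['frame']; t=save('scene','s9')['frame']
cv2.imwrite('pics/w14.png',np.hstack([cv2.resize(a,(400,300)),cv2.resize(t,(400,300))])[...,::-1])
for n in 'union valve cap beaker'.split(): print(n,[(np.round(d['position'],3).tolist(),round(d['score'],2)) for d in spot_point('scene',n)])
E
```

```text
[([0.6688, 0.1151, 0.0032], 0.56)]
union [([0.229, -0.263, 0.024], 0.89), ([0.65, -0.148, 0.03], 0.83)]
valve [([0.523, 0.397, 0.027], 0.78)]
cap [([0.544, -0.385, 0.003], 0.5)]
beaker [([0.654, 0.009, 0.0], 0.9)]
```

View pics/w14.png

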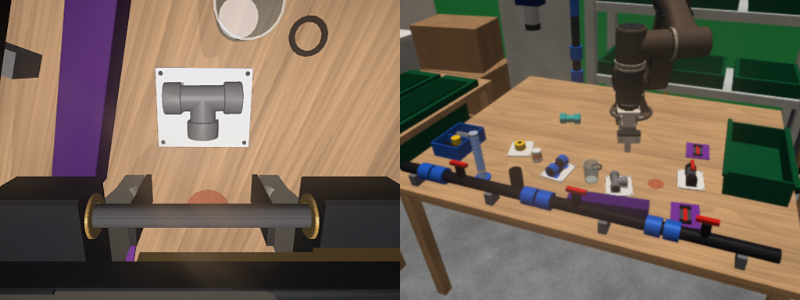

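Tee lies on its pad at (203,108), branch over the drawing, and the other three and the beaker are in place. I'll check the tee's offset numerically.

```bash
python3 - <<'E'
from tee import *
for i in range(2):
    s=look('tee'); h=cv2.cvtColor(s['frame'],cv2.COLOR_RGB2HSV); m=(h[...,1]<60)&(h[...,2]<150)&(h[...,2]>35)
    for b in blobs(m,1500):
        if abs(pts(b).mean(0)-[260,135]).max()<30: fit(s,b,(.661,.114,19.8),.006)
    for b in blobs((h[...,1]<60)&(h[...,2]>35),5000):
        if abs(pts(b).mean(0)-[260,138]).max()<40: print('pad',rect(s,b,.006))
print(get_obs()['force'])
E
```

```text
[([0.6691, 0.1157, 0.005], 0.6)]
tee [663.5 117.4] 20.6 res px 1.32
pad (array([656.2, 130.8]), array([125.7, 105.6]), 19.8)
[([0.6646, 0.1143, 0.005], 0.68)]
tee [663.3 117.3] 20.5 res px 1.25
pad (array([656., 131.]), array([125.7, 105.7]), 19.6)
[-0.2791452  -0.46391707 -0.25430391]
```

```bash
python3 -c "
from plant import *; print(close_job())"
```

```text
the job is handed in; nothing more can be done
None
```

All four fittings are lying flat on their own pads. In the last camera checks each was within a few millimetres of its drawing. The beaker still stands where it was, and I handed the job in at about 32 s; no verdict came back.

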